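Pile the last base plate and book it in with the stand-held scanner

TASK

Set the single loose aluminium plate down (do not drop it) on top of the pile of plates of its own length, squarely, with the edges of the whole pile flush, and let go of it. Then book it in: squeeze the trigger of the scanner clamped in the bench stand fully home, keep it there for about half a second, and let it spring back out. Leave both piles and the capacitors standing where they are.

Things in the scene. Friction and masses are not known exactly. Their poses are not given: they have to be found in the camera images.
- loose_plate: flat aluminium plate, 120 long (its x) x 60 wide (its y) x 12 mm thick (its z), a small dark screw spot in each corner; origin at the centre of its underside; it starts alone, flat on the bench
- long_upper: flat aluminium plate, 120 long (its x) x 60 wide (its y) x 12 mm thick (its z), a small dark screw spot in each corner; origin at the centre of its underside; the upper one of the pile of two long plates
- long_lower: flat aluminium plate, 120 long (its x) x 60 wide (its y) x 12 mm thick (its z), a small dark screw spot in each corner; origin at the centre of its underside; the lower one of that pile, lying on a fixed black rubber pad 150 x 84 x 6 mm
- short_upper: flat aluminium plate, 80 long (its x) x 60 wide (its y) x 12 mm thick (its z), a small dark screw spot in each corner; origin at the centre of its underside; the upper one of the other pile, of two shorter plates; a bystander
- short_lower: flat aluminium plate, 80 long (its x) x 60 wide (its y) x 12 mm thick (its z), a small dark screw spot in each corner; origin at the centre of its underside; the lower one of the shorter pile, on a rubber pad like the other; a bystander
- capacitor0: black upright round capacitor, 65 mm diameter, 115 mm high (121 with its two terminals); origin at the centre of its underside; a bystander, loose
- capacitor1: black upright round capacitor, 65 mm diameter, 115 mm high (121 with its two terminals); origin at the centre of its underside; a bystander, loose
- capacitor2: black upright round capacitor, 65 mm diameter, 115 mm high (121 with its two terminals); origin at the centre of its underside; a bystander, loose
- stand: fixed scanner stand, origin on the bench. Base 200 (x) x 150 (y) x 12 mm, centred at x = 35 mm. The scanner head (60 x 56 mm, at x = 50, 73 to 170 mm high) looks down at a striped card. Behind it, at x = 122, a 20 mm post carries a white lamp (x 82 to 142 mm, 130 mm wide, 284 to 306 mm high). The grip leaves the head upwards and leans towards the stand's -x, roughly towards the robot
- grip: fixed scanner grip, a bar 34 mm deep (its x) and 30 mm wide (its y); origin on its axis at the head (stand's x = 40, z = 150 mm). Its z runs up along the grip, 30 degrees from vertical; its x points out of its back, the trigger is on its -x face. A black butt (x -21 to +15, 36 mm wide) ends it at z = 96 to 112 mm
- squeeze (a point): point to put between the finger pads, at x = -7, z = 65 mm of the grip's frame, fingers pointing along the grip's -z and closing along its x. There grip and trigger together are 54 mm deep at rest (x -37 to +17 mm), 44 mm when squeezed; axes as the grip's
- trigger (a joint): black trigger blade, 52 x 20 x 9 mm, on the -x face of the grip, hinged at its lower end (grip's x = -22, z = 30 mm, axis y), free end leaning out to x = -39, z = 81 mm; 0 = out, at rest, 0.24 rad = fully home against the grip; a spring pushes it out (about 8 N at mid-blade when home)
There are look-alikes about, which are no part of the job. What is shaped like the loose_plate but green or yellow is not meant.

How it is judged:
By the outcome, as a careful person would: the job done as asked, in the order asked, and still so for the second after the job is handed in, with the robot touching nothing.
It also fails if it takes over 58 s, if anything falls off the work surface, if the arm or the gripper's body presses on something with over 40 N, if the wrist force passes 120 N, or if a joint passes its speed limit or range.

ROBOT

A 6-joint arm with a two-finger parallel gripper is mounted at the origin on the work surface. World frame = base frame: x ahead of the robot, y to its left, z up, the work surface at z = 0. Lengths are in m, angles in degrees, forces in N, time in s.
With the tool pointing down it reaches from about 0.35 to 0.925 m from the base axis. Payload 6.4 kg.
Tool frame: the origin (TCP) lies at the very end of the fingers, on their centre line; the grasp point (between the pads) lies hold_point_z behind it (hold_point_z is the distance from the TCP to the grasp point, in m); z points along the fingers, y is the direction in which the jaws open and shut (so a half turn about z gives the same grasp; the last joint's range is limited). The gripper opens to 85 mm and grips with 20 to 120 N. Pads are 22 mm wide; open, the fingers measure 114 mm over their backs; the gripper's body (76 mm by 85 mm) begins 54 mm behind the grasp point. The pads swing forward as they close: fully open they stand 13 mm farther back than shut.
Start: joints at [-76.667, 14.043, 89.255, -0, 76.702, -9.975], TCP at [0.257, -0.597, 0.231] pointing down, gripper open.
Joint ranges: [-179.41, 179.41], [-58.25, 129.5], [7.25, 145.43], [-54.29, 234.29], [11.92, 165.04], [-157.13, 157.13]. Speed limits (degrees/s): [147.25, 147.25, 180, 180, 180, 180].

INTERFACE

Orientations are given as [roll, pitch, yaw] about the fixed x, y, z axes, in that order (R = Rz(yaw) Ry(pitch) Rx(roll)).
In Python, from plant import * gives the robot as it stands. Calls block until the motion is done:
- move_ptp(position, orientation): joint-space move of the TCP to a pose.
- move_l(position, speed=0.15, rotation=None): straight line of the TCP; rotation=None keeps the orientation; speed is the mean speed in m/s.
- move_joints(angles): joint-space move.
- command_gripper(opening): opening from 0.0 (shut) to 1.0 (fully open); the grip force is fixed at half the most; returns when the fingers have stopped.
- wait(seconds).
- solve_ik(position, orientation): joint angles nearest the present ones, or None.
- snapshot(name): name is "side" or "top"; returns (picture, depth): 400x640x3 uint8, red, green, blue; 400x640 float32, m along the optical axis (not along the pixel's ray), 0 where there is no reading.
- calibration(name): a dict with "intrinsics" (3x3 intrinsics, pixels), "world_from_camera" (4x4, takes a point from camera to world coordinates). Camera axes: x right, y up, looking along -z (the intrinsics and any distortion apply to the point x, -y, -z); pixel columns grow to the right and rows downward; lengths in m; the calibration is good to about 2 mm. A picture is of the moment at which its call begins. calibration takes no time and is no camera call.
A pose or a line that the arm cannot do raises PlanningError and nothing moves.
- sign_off(): hands the job in, once; it reports no verdict.
Readings, each from a call of its own:
- current_time(): time.
- current_joint_positions(): joint angles.
- current_qvel(): joint speeds.
- current_joint_torque(): joint torques, N m.
- current_ee_pos(): TCP position.
- current_orientation(): TCP orientation.
- current_contact_force(): force on the tool from outside, world axes, zero at the start.
- current_moment(): the same for the moment, N m.
- current_opening(): opening from 0.0 (shut) to 1.0 (fully open).
Only numpy, scipy, OpenCV 4.12 (cv2) and the standard library are available. Lean on these libraries where they do the work, as an engineer would, in place of code of your own. Each camera call takes 0.05 s, during which the arm holds its last target.

## Working session

There is one attempt and no reset: what is moved stays moved. The work goes in short steps, each a Python script; the robot and the scene stay as the last script left them, time stands still between calls to the robot, and variables do not carry over. Pictures are saved under pics/ and viewed, and the job is handed in when it is done.

```bash
ls; mkdir -p pics; python3 - <<'E'
from plant import *
import numpy as np, cv2
print(current_time(), current_opening(), current_ee_pos(), current_orientation())
try: print(hold_point_z)
except Exception as e: print(e)
for n in ("side","top"):
    c=calibration(n); print(n,{k:np.round(v,4).tolist() if hasattr(v,'__len__') else v for k,v in c.items()})
    p,d=snapshot(n); cv2.imwrite(f"pics/{n}0.png",p[:,:,::-1]); np.savez(f"{n}0.npz",p=p,d=d); print(d.min(),d.max(),(d==0).mean())
E
```

```text
pics
0.0 0.9989216925655532 [ 0.25709289 -0.59640273  0.23018269] [-1.79894584e+02 -2.05674409e-02  2.33085256e+01]
0.0187
side {'intrinsics': [[422.8478, 0.0, 319.1521], [0.0, 422.8478, 187.6347], [0.0, 0.0, 1.0]], 'world_from_camera': [[-0.9215, 0.189, -0.3392, 0.208], [-0.3883, -0.4388, 0.8104, 0.862], [0.0043, 0.8785, 0.4778, 0.6041], [0.0, 0.0, 0.0, 1.0]]}
0.0 3.6956313 0.00406640625
top {'intrinsics': [[419.7031, 0.0, 322.3609], [0.0, 419.7031, 198.6458], [0.0, 0.0, 1.0]], 'world_from_camera': [[-0.0115, 0.9909, -0.1344, 0.3717], [-0.9999, -0.0112, 0.0026, 0.0534], [0.0011, 0.1344, 0.9909, 1.3338], [0.0, 0.0, 0.0, 1.0]]}
0.0 2.2706718 0.004125
```

View pics/top0.png

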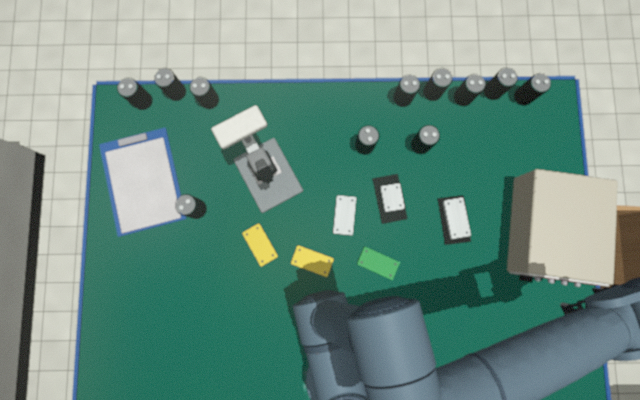

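View pics/side0.png

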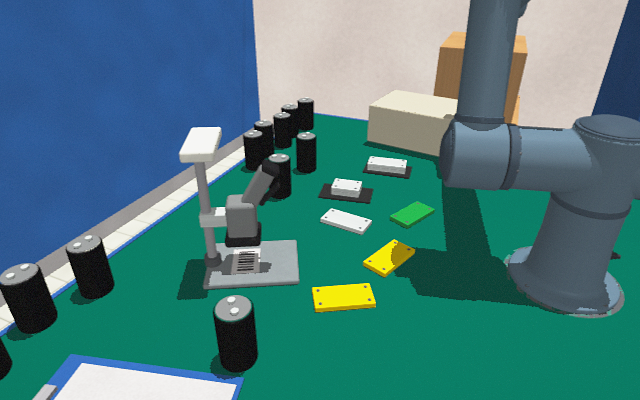

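The top view shows the loose white plate at about (345,215), the short pile at (392,198) and the long pile at (456,218). The scanner stand is at about (265,175), and the green and yellow decoys sit below. I'll enlarge these areas.

```bash
python3 - <<'E'
import numpy as np, cv2
t=np.load('top0.npz');s=np.load('side0.npz')
a=t['p'][165:255,320:480,::-1]; a=cv2.resize(a,None,fx=5,fy=5,interpolation=cv2.INTER_CUBIC)
cv2.imwrite('pics/tz0.png',a)
b=s['p'][145:245,310:420,::-1]; b=cv2.resize(b,None,fx=6,fy=6,interpolation=cv2.INTER_NEAREST)[:600]
cv2.imwrite('pics/sz0.png',b)
c=t['p'][95:220,195:315,::-1]; cv2.imwrite('pics/tz1.png',cv2.resize(c,None,fx=4.8,fy=4.8,interpolation=cv2.INTER_CUBIC))
E
```

```text
(no output)
```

View pics/tz0.png

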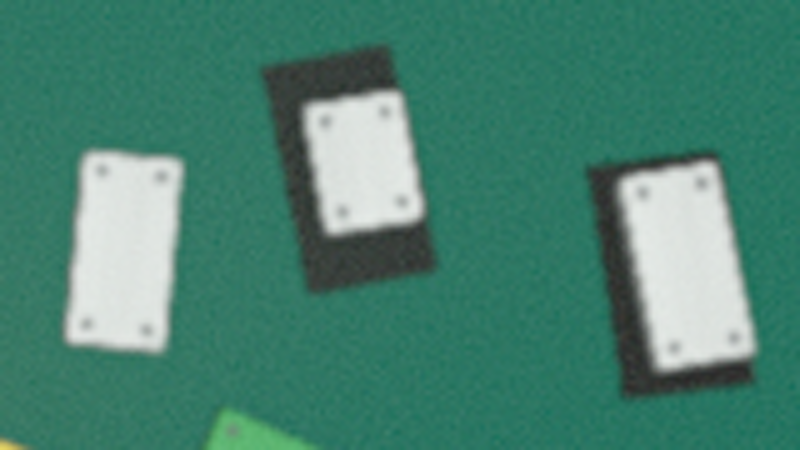

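View pics/sz0.png

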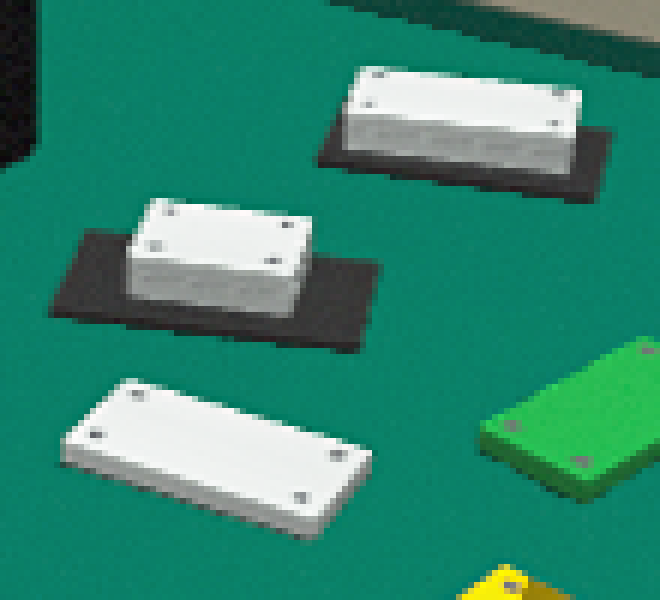

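View pics/tz1.png

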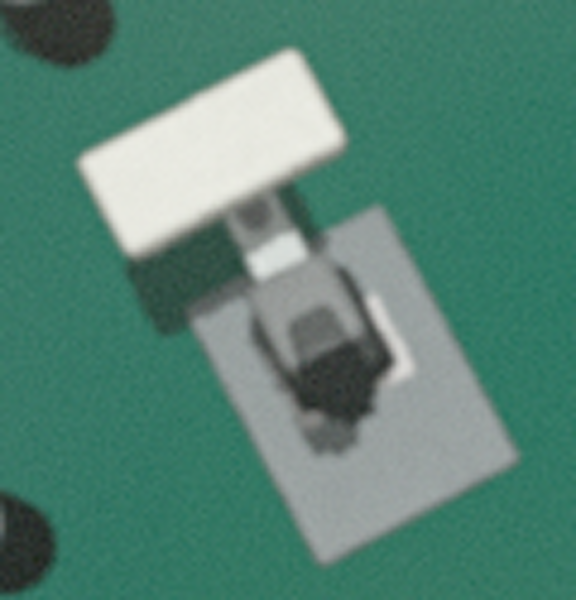

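```bash
cat > h.py <<'E'
import numpy as np, cv2, json
C={}
def cal(n):
    from plant import calibration
    if n not in C: C[n]=calibration(n)
    return C[n]
def ray(n,uv):
    c=cal(n);K=np.array(c['intrinsics']);T=np.array(c['world_from_camera'])
    uv=np.atleast_2d(uv);d=np.c_[(uv[:,0]-K[0,2])/K[0,0],-(uv[:,1]-K[1,2])/K[1,1],-np.ones(len(uv))]@T[:3,:3].T
    return T[:3,3],d
def onplane(n,uv,z):
    o,d=ray(n,uv);return o+d*((z-o[2])/d[:,2])[:,None]
def proj(n,P):
    c=cal(n);K=np.array(c['intrinsics']);T=np.array(c['world_from_camera'])
    p=(np.atleast_2d(P)-T[:3,3])@T[:3,:3];x=-p[:,0]/p[:,2];y=p[:,1]/p[:,2]
    return np.c_[K[0,0]*x+K[0,2],K[1,1]*y+K[1,2]]
def tri(a,b,na='top',nb='side'):
    out=[];gap=[]
    for u,v in zip(np.atleast_2d(a),np.atleast_2d(b)):
        o1,d1=ray(na,u);o2,d2=ray(nb,v);d1=d1[0];d2=d2[0]
        s=np.linalg.lstsq(np.c_[d1,-d2],o2-o1,rcond=None)[0]
        p,q=o1+s[0]*d1,o2+s[1]*d2;out.append((p+q)/2);gap.append(np.linalg.norm(p-q))
    return np.array(out),np.array(gap)
def white(img,thr):
    m=(img.min(2)>thr)&((img.max(2).astype(int)-img.min(2))<25)
    return m.astype(np.uint8)
def spots(img,box,thr,up=8,n=4):
    """dark spots in the white top face inside box (u0,v0,u1,v1); returns subpixel uv, rect"""
    u0,v0,u1,v1=box
    g=cv2.cvtColor(img[v0:v1,u0:u1],cv2.COLOR_RGB2GRAY)
    G=cv2.resize(g,None,fx=up,fy=up,interpolation=cv2.INTER_CUBIC)
    W=white(cv2.resize(img[v0:v1,u0:u1],None,fx=up,fy=up,interpolation=cv2.INTER_CUBIC),thr)
    cs,_=cv2.findContours(W,cv2.RETR_EXTERNAL,cv2.CHAIN_APPROX_NONE)
    c=max(cs,key=cv2.contourArea)
    F=np.zeros_like(W);cv2.drawContours(F,[cv2.convexHull(c)],-1,1,-1)
    E=cv2.erode(F,np.ones((3*up//2,)*2))
    k=cv2.getStructuringElement(cv2.MORPH_ELLIPSE,(5*up+1,)*2)
    B=cv2.morphologyEx(G,cv2.MORPH_BLACKHAT,k).astype(float)*E
    pts=[];BB=B.copy()
    for i in range(n):
        _,mx,_,l=cv2.minMaxLoc(BB)
        r=int(1.6*up);y,x=np.mgrid[max(0,l[1]-r):l[1]+r+1,max(0,l[0]-r):l[0]+r+1]
        y=np.clip(y,0,B.shape[0]-1);x=np.clip(x,0,B.shape[1]-1)
        w=np.clip(B[y,x]-0.3*mx,0,None)*(np.hypot(x-l[0],y-l[1])<r)
        pts.append([(w*x).sum()/w.sum(),(w*y).sum()/w.sum(),mx]);cv2.circle(BB,l,2*up,0,-1)
    pts=np.array(pts)
    uv=(pts[:,:2]+.5)/up-.5+[u0,v0]
    rect=cv2.minAreaRect(c)
    box4=(cv2.boxPoints(rect)+.5)/up-.5+[u0,v0]
    return uv,pts[:,2],box4,(c[:,0,:]+.5)/up-.5+[u0,v0]
E
python3 - <<'E'
from h import *
t=np.load('top0.npz')['p'];s=np.load('side0.npz')['p']
np.set_printoptions(precision=4,suppress=True)
TB={'loose':(328,190,362,240),'short':(376,178,408,216),'long':(440,191,475,243)}
SB={'loose':(316,205,376,237),'short':(328,175,365,200),'long':(364,153,410,176)}
for k in TB:
    a,ma,ba,_=spots(t,TB[k],175);b,mb,bb,_=spots(s,SB[k],215)
    # match: project tops at nominal z to side
    z={'loose':.012,'short':.03,'long':.03}[k]
    P=onplane('top',a,z);q=proj('side',P)
    idx=[int(np.argmin(np.hypot(*(b-x).T))) for x in q]
    X,g=tri(a,b[idx])
    print(k,'contrast',ma.round(),mb.round(),'match',idx,'gap',g)
    print(X); print('dist',np.sort([np.hypot(*(P[i]-P[j])[:2]) for i in range(4) for j in range(i)]),'ctr plane',P.mean(0),'tri',X.mean(0))
    D=np.load('top0.npz')['d'];o,_=ray('top',[0,0])
    m=np.round(a.mean(0)).astype(int); T=cal('top')['world_from_camera']; dd=np.median(D[m[1]-4:m[1]+5,m[0]-3:m[0]+4]);_,d=ray('top',m);print('depth pt',o+d*dd)
    R=onplane('top',ba,z);print('rect',R.mean(0)[:2],np.hypot(*(R[1]-R[0])[:2]),np.hypot(*(R[2]-R[1])[:2]))
    for nm,im,bx,pp,rr in(('t',t,TB[k],a,ba),('s',s,SB[k],b,bb)):
        u0,v0,u1,v1=bx;v=cv2.resize(im[v0:v1,u0:u1,::-1],None,fx=8,fy=8,interpolation=cv2.INTER_CUBIC)
        for p in pp: cv2.circle(v,tuple(np.int32(((p-[u0,v0])+.5)*8)),5,(0,0,255),1)
        cv2.polylines(v,[np.int32(((rr-[u0,v0])+.5)*8)],True,(255,0,0),1)
        globals().setdefault('V',{})[k+nm]=v
H=[np.vstack([cv2.copyMakeBorder(V[k+x],0,410-V[k+x].shape[0],0,0,cv2.BORDER_CONSTANT) for k in ('loose',)]) for x in 't']
im=np.hstack([cv2.copyMakeBorder(V[k+'t'],0,420-V[k+'t'].shape[0],0,0,cv2.BORDER_CONSTANT) for k in TB]);cv2.imwrite('pics/d_t.png',im[:,:800])
im=np.vstack([cv2.copyMakeBorder(V[k+'s'],0,0,0,480-V[k+'s'].shape[1],cv2.BORDER_CONSTANT) for k in TB]);cv2.imwrite('pics/d_s.png',im[:600])
E
```

```text
loose contrast [51. 49. 49. 47.] [163. 134. 129. 119.] match [2, 3, 1, 0] gap [0.0022 0.0019 0.0025 0.0025]
[[ 0.4543  0.0055  0.0094]
 [ 0.5472 -0.0435  0.0098]
 [ 0.4501 -0.0321  0.0094]
 [ 0.5518 -0.0059  0.0093]]
dist [0.0377 0.0378 0.0979 0.0979 0.1048 0.105 ] ctr plane [ 0.4995 -0.0191  0.012 ] tri [ 0.5009 -0.019   0.0095]
depth pt [[ 0.4981 -0.0179  0.0114]]
rect [ 0.4992 -0.019 ] 0.12153450261457126 0.06262776093909181
short contrast [53. 52. 51. 50.] [142. 129.  94.  90.] match [0, 3, 1, 2] gap [0.002  0.0015 0.0022 0.0021]
[[ 0.5276 -0.1929  0.027 ]
 [ 0.5787 -0.1463  0.0275]
 [ 0.5216 -0.1552  0.0274]
 [ 0.5847 -0.1839  0.0267]]
dist [0.0379 0.038  0.0575 0.058  0.0691 0.0691] ctr plane [ 0.5518 -0.1693  0.03  ] tri [ 0.5531 -0.1696  0.0271]
depth pt [[ 0.5514 -0.1686  0.0294]]
rect [ 0.5513 -0.1694] 0.0621889234238656 0.08264629097490477
long contrast [57. 54. 53. 49.] [96. 93. 87. 72.] match [1, 2, 0, 3] gap [0.0015 0.0018 0.0014 0.0018]
[[ 0.537  -0.3815  0.0264]
 [ 0.5315 -0.3445  0.0262]
 [ 0.4339 -0.3587  0.0274]
 [ 0.4399 -0.3967  0.0258]]
dist [0.0374 0.0378 0.0981 0.0981 0.105  0.1051] ctr plane [ 0.4845 -0.3694  0.03  ] tri [ 0.4856 -0.3703  0.0265]
depth pt [[ 0.483  -0.369   0.0296]]
rect [ 0.4843 -0.3687] 0.062446174187706496 0.12258454700845449
```

Spot spacing is 98 x 38 mm on both long plates and about 58 x 38 mm on the short one. Both views agree to about 2.5 mm, and the tops come out at about 12 and 30 mm, so the measurement is consistent. Next is a guarded pick.

```bash
python3 - <<'E'
from plant import *
from h import *
np.set_printoptions(precision=4,suppress=True)
P=np.array([0.5002,-0.019]);yaw=-6.7
move_ptp([P[0],P[1],0.10],[180,0,yaw]); print(current_time(),current_ee_pos(),current_orientation(),current_contact_force())
move_l([P[0],P[1],0.012],0.12); f0=np.array(current_contact_force());print(current_time(),f0)
command_gripper(0.80); print('op',current_opening(),current_time())
f0=np.array(current_contact_force()); z=0.012
for i in range(22):
    z-=0.001; move_l([P[0],P[1],z],0.02)
    f=np.array(current_contact_force())-f0
    if f[2]>2.5: break
print('stop z',z,current_ee_pos(),f,current_time())
E
```

```text
2.3833 [ 0.5006 -0.0196  0.1003] [179.9886  -0.0418  -6.7443] [ 0.69   -0.507  -0.0494]
3.2667 [ 0.1067  0.194  -0.3295]
op 0.7992631286778747 3.5833
stop z -0.008000000000000004 [ 0.5003 -0.019  -0.0072] [-2.7467  0.3035  8.3609] 8.5833
```

Contact came at TCP z ≈ -7.2 mm with the jaws at 68 mm, which matches my finger-swing model. I'll back off and close.

```bash
python3 - <<'E'
from plant import *
from h import *
np.set_printoptions(precision=4,suppress=True)
P=np.array([0.5002,-0.019])
move_l([P[0],P[1],-0.0032],0.03); f0=np.array(current_contact_force())
command_gripper(0.3); print('op',current_opening(),current_time(),'f',np.array(current_contact_force())-f0,current_ee_pos(),current_orientation())
s,sd=snapshot('side');t,td=snapshot('top')
np.savez('g1.npz',s=s,t=t,sd=sd,td=td)
a=cv2.resize(s[195:245,290:390,::-1],None,fx=8,fy=8,interpolation=cv2.INTER_CUBIC);cv2.imwrite('pics/g1s.png',a);cv2.imwrite('pics/g1t.png',t[:,:,::-1])
print(current_time())
E
```

```text
op 0.6845763922399869 9.1333 f [-0.545  -0.0263  5.5724] [ 0.5006 -0.0192 -0.0027] [179.9908  -0.034   -6.6962]
9.2333
```

View pics/g1s.png

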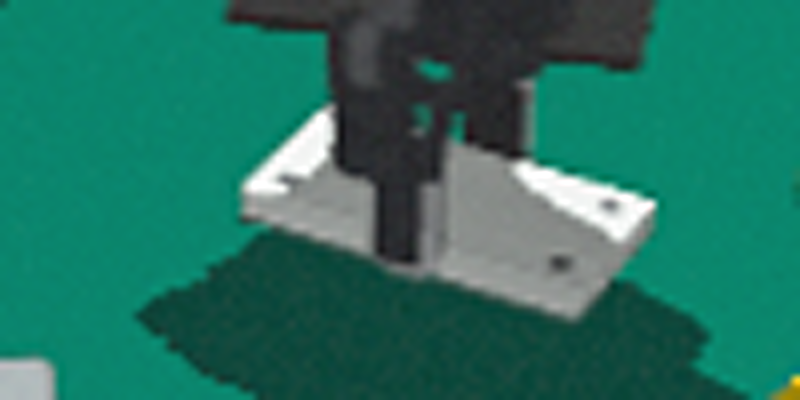

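View pics/g1t.png

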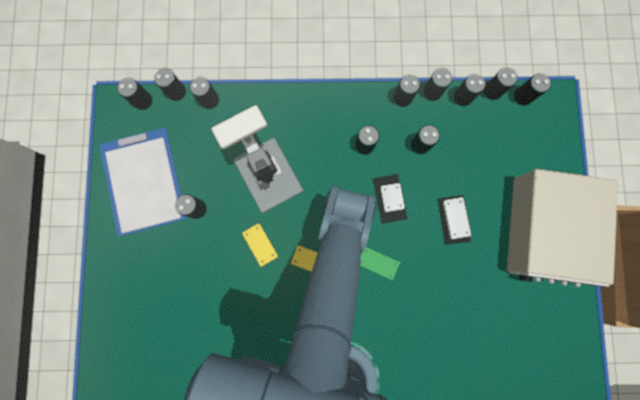

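The side view shows the plate gripped across its middle. The finger reaches its lower edge at zoom (400,260), and the spots are visible at (610,205) and (560,262). Now I'll check how far the plate shifted on closing and locate the stand in the earlier images.

```bash
cat >> h.py <<'E'
def lspot(img,uv,r=3,up=8):
    u,v=np.round(uv).astype(int);R=8
    g=cv2.cvtColor(img[v-R:v+R+1,u-R:u+R+1],cv2.COLOR_RGB2GRAY)
    G=cv2.resize(g,None,fx=up,fy=up,interpolation=cv2.INTER_CUBIC)
    k=cv2.getStructuringElement(cv2.MORPH_ELLIPSE,(4*up+1,)*2)
    B=cv2.morphologyEx(G,cv2.MORPH_BLACKHAT,k).astype(float)
    y,x=np.mgrid[:B.shape[0],:B.shape[1]];c=(np.array(uv)-[u,v]+R+.5)*up-.5
    m=np.hypot(x-c[0],y-c[1])<r*up/1.5
    l=np.unravel_index(np.argmax(B*m),B.shape);mx=B[l]
    w=np.clip(B-0.35*mx,0,None)*(np.hypot(x-l[1],y-l[0])<1.5*up)
    return np.array([(w*x).sum()/w.sum(),(w*y).sum()/w.sum()])/up+.5/up-.5+[u-R,v-R],mx
E
python3 - <<'E'
from h import *
np.set_printoptions(precision=3,suppress=True)
s0=np.load('side0.npz')['p'];g=np.load('g1.npz')['s'];t0=np.load('top0.npz')['p']
for guess in([366.2,220.5],[360,227.9],[326,217.5]):
    a,ma=lspot(s0,guess);b,mb=lspot(g,guess);A=onplane('side',a,.0095)[0];B=onplane('side',b,.0095)[0]
    print(a,b,ma,mb,'world shift mm',(B-A)*1e3)
# stand base: grey mask in top
u0,v0,u1,v1=195,95,315,220;up=6
im=cv2.resize(t0[v0:v1,u0:u1],None,fx=up,fy=up,interpolation=cv2.INTER_CUBIC)
hsv=cv2.cvtColor(im,cv2.COLOR_RGB2HSV)
for p in [(400,480),(430,420),(300,400)]: print(p,hsv[int(p[1]*up/4.8),int(p[0]*up/4.8)])
m=((hsv[:,:,1]<70)&(hsv[:,:,2]>105)&(hsv[:,:,2]<190)).astype(np.uint8)
cv2.imwrite('pics/stm.png',m*255)
E
```

```text
[365.76  220.265] [365.76  220.214] 133.0 133.0 world shift mm [ 0.073 -0.232  0.   ]
[359.725 227.416] [359.517 227.456] 127.0 89.0 world shift mm [0.424 0.38  0.   ]
[325.39 216.95] [325.217 216.895] 160.0 142.0 world shift mm [ 0.515 -0.07   0.   ]
(400, 480) [ 99  11 164]
(430, 420) [ 83  13 160]
(300, 400) [53 16 62]
```

View pics/stm.png

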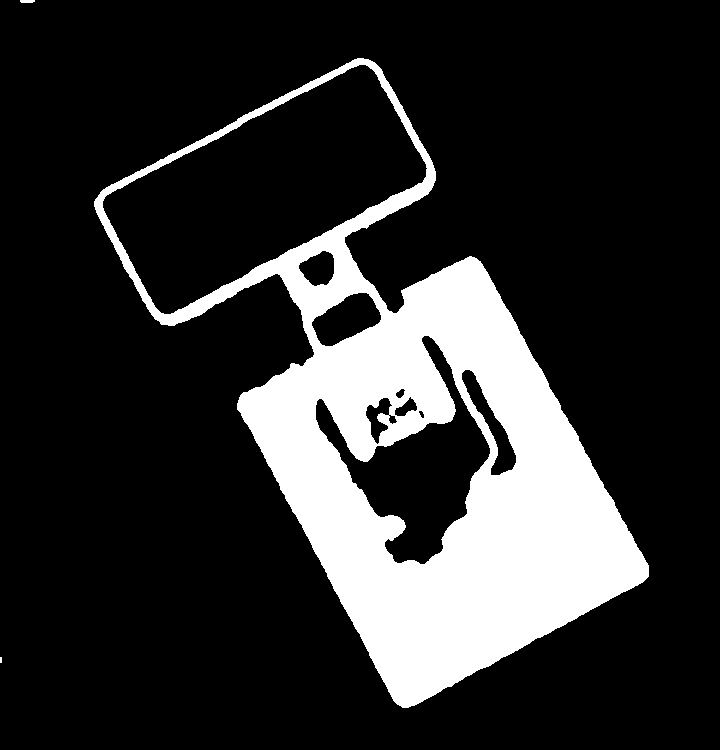

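The plate did not shift on closing (≤0.5 mm), so camera and robot agree. I'll lift, carry it above the long pile, and compare the held plate with the pile in the side view.

```bash
python3 - <<'E'
from plant import *
from h import *
np.set_printoptions(precision=4,suppress=True)
t=np.load('top0.npz')['p']
yw={}
for k,b,z in(('loose',(328,190,362,240),.012),('long',(440,191,475,243),.03)):
    a,_,r,c=spots(t,b,175);P=onplane('top',a,z)[:,:2];P=P[np.argsort(P[:,0])]
    lo=P[:2][np.argsort(P[:2,1])];hi=P[2:][np.argsort(P[2:,1])]
    d=(hi-lo).mean(0);w=(lo[1]-lo[0]+hi[1]-hi[0])
    R=onplane('top',r,z)[:,:2];e=max((R[1]-R[0],R[2]-R[1]),key=np.linalg.norm);e=e*np.sign(e[0])
    yw[k]=np.degrees(np.arctan2(d[1],d[0])); print(k,yw[k],'by width',np.degrees(np.arctan2(-w[0],w[1])),'rect',np.degrees(np.arctan2(e[1],e[0])))
yaw=yw['long'];X=np.array([.4851,-.3697])
move_l([.5002,-.019,.10],0.15); f=np.array(current_contact_force());print('op',current_opening(),'f',f,current_time())
move_ptp([X[0],X[1],.10],[180,0,yaw]);print(current_time(),current_opening())
move_l([X[0],X[1],.0418],0.12);print(current_time(),current_opening(),current_ee_pos(),current_orientation())
s,sd=snapshot('side');t,td=snapshot('top');np.savez('g2.npz',s=s,t=t,sd=sd,td=td)
a=cv2.resize(s[135:185,345:425,::-1],None,fx=10,fy=10,interpolation=cv2.INTER_CUBIC);cv2.imwrite('pics/g2s.png',a)
a=cv2.resize(t[165:255,380:520,::-1],None,fx=5,fy=5,interpolation=cv2.INTER_CUBIC);cv2.imwrite('pics/g2t.png',a)
E
```

```text
loose -6.698584394752391 by width -6.4896667173655365 rect -6.360310760971012
long 8.624982653922444 by width 8.696439521785178 rect 8.422300746096552
op 0.679796458479151 f [ 0.4265  1.2394 -2.524 ] 10.075
11.3917 0.6813067108182964
12.025 0.6857393411840631 [ 0.4855 -0.3697  0.0421] [179.9721  -0.0216   8.6493]
```

View pics/g2s.png

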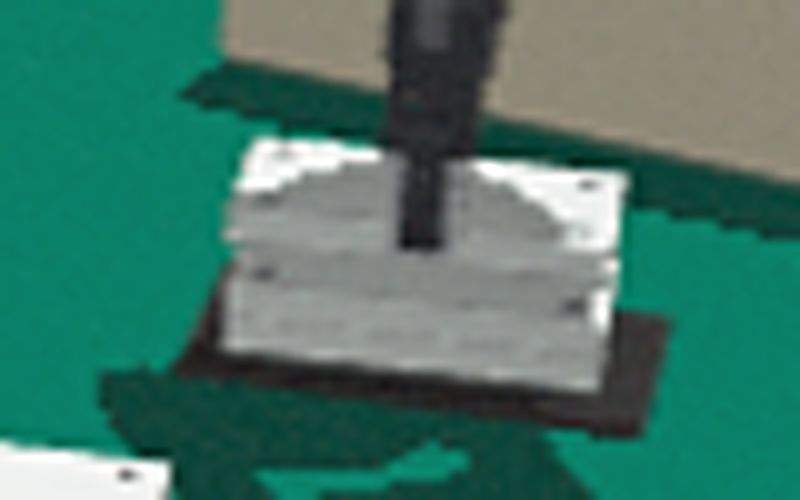

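View pics/g2t.png

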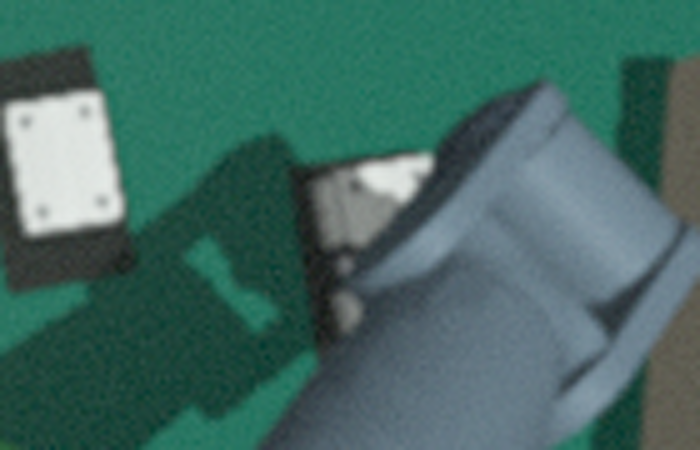

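```bash
python3 - <<'E'
from h import *
np.set_printoptions(precision=2,suppress=True)
s0=np.load('side0.npz')['p'];g=np.load('g2.npz')['s']
b,mb,_,_=spots(s0,(364,153,410,176),215)
A=onplane('side',b,.0265)
th=np.radians(8.5);R=np.array([[np.cos(th),np.sin(th)],[-np.sin(th),np.cos(th)]])
for bi,Ai in zip(b,A):
    pr=proj('side',Ai+[0,0,.027])[0]
    try:
        q,m=lspot(g,pr)
    except Exception as e: print(e);continue
    B=onplane('side',q,.0535)[0];print('pile',bi,'pred',pr,'found',q,m,'err mm plate axes',R@(B-Ai)[:2]*1e3)
E
```

```text
pile [401.91 165.  ] pred [402.75 157.25] found [402.99 157.48] 34.0 err mm plate axes [-0.85  1.63]
pile [372.61 157.2 ] pred [373.15 149.66] found [372.87 149.98] 71.0 err mm plate axes [0.51 2.87]
pile [370.91 161.89] pred [371.45 154.22] found [371.35 154.58] 62.0 err mm plate axes [-0.1   2.87]
pile [402.66 160.5 ] pred [403.49 152.87] found [403.25 153.07] 102.0 err mm plate axes [0.62 1.82]
```

```bash
python3 - <<'E'
from plant import *
from h import *
np.set_printoptions(precision=4,suppress=True)
X=np.array([.4851,-.3697]);f0=np.array(current_contact_force())
move_l([X[0],X[1],.0308],0.08);z=.0308;log=[]
for i in range(12):
    f=np.array(current_contact_force())-f0;log.append((round(z,4),round(f[2],1)))
    if f[2]>3: break
    z-=.0007;move_l([X[0],X[1],z],0.02)
print(log,current_ee_pos(),f,current_time())
s,sd=snapshot('side');np.savez('g3.npz',s=s)
a=cv2.resize(s[135:185,345:425,::-1],None,fx=10,fy=10,interpolation=cv2.INTER_CUBIC);cv2.imwrite('pics/g3s.png',a)
s0=np.load('side0.npz')['p'];b,mb,_,_=spots(s0,(364,153,410,176),215);A=onplane('side',b,.0265)
th=np.radians(8.5);R=np.array([[np.cos(th),np.sin(th)],[-np.sin(th),np.cos(th)]])
for bi,Ai in zip(b,A):
    pr=proj('side',Ai+[0,0,.012])[0];q,m=lspot(s,pr,r=2.5);B=onplane('side',q,.0385)[0]
    print(bi,q,m,'err mm',R@(B-Ai)[:2]*1e3)
E
```

```text
[(0.0308, np.float64(0.1)), (0.0301, np.float64(-0.2)), (0.0294, np.float64(-1.0)), (0.0287, np.float64(-0.3)), (0.028, np.float64(-0.2)), (0.0273, np.float64(-1.0)), (0.0266, np.float64(7.6))] [ 0.4852 -0.3698  0.0273] [-3.2222  2.5882  7.5785] 13.9083
[401.9135 165.0021] [402.2595 161.9097] 100.0 err mm [-0.1257  2.5624]
[372.6141 157.1984] [372.9397 154.0447] 83.0 err mm [-0.4862  1.3697]
[370.9142 161.8939] [371.2927 158.7247] 57.0 err mm [-0.6921  1.5938]
[402.664 160.501] [402.9517 157.0282] 140.0 err mm [ 0.3072 -0.7269]
```

View pics/g3s.png

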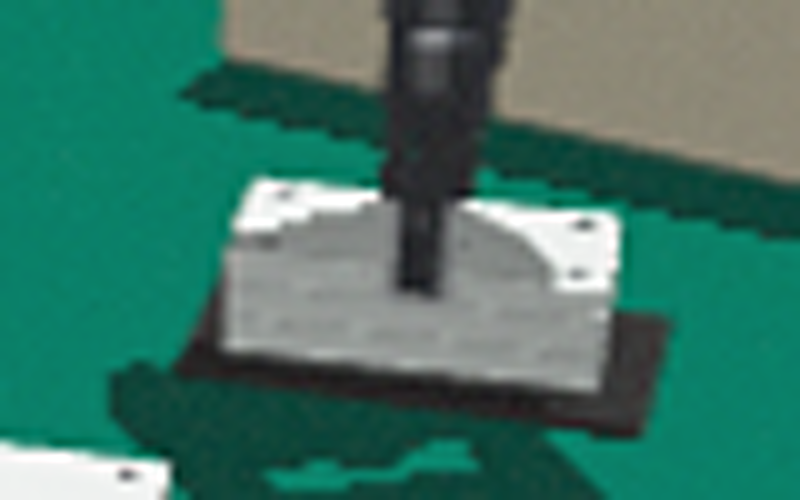

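The side view shows the plate lying on the pile with its left and right edges continuous at zoom (225,250–350) and (610,290–390). Contact came at the expected height. I'll release, back off and check from the top.

```bash
python3 - <<'E'
from plant import *
from h import *
np.set_printoptions(precision=4,suppress=True)
X=np.array([.4851,-.3697])
command_gripper(0.85);print(current_opening(),current_time())
move_l([X[0],X[1],.14],0.15)
move_ptp([.42,-.10,.25],[180,0,8]);print(current_time())
s,sd=snapshot('side');t,td=snapshot('top');np.savez('g4.npz',s=s,t=t,sd=sd,td=td)
a=cv2.resize(s[135:185,345:425,::-1],None,fx=10,fy=10,interpolation=cv2.INTER_CUBIC);cv2.imwrite('pics/g4s.png',a)
a=cv2.resize(t[185:250,430:490,::-1],None,fx=9,fy=9,interpolation=cv2.INTER_CUBIC);cv2.imwrite('pics/g4t.png',a)
cv2.imwrite('pics/g4tf.png',t[:,:,::-1])
t0=np.load('top0.npz')['p'];s0=np.load('side0.npz')['p']
def info(n,im,bx,thr,z):
    a,m,r,c=spots(im,bx,thr);P=onplane(n,a,z)[:,:2];C=P.mean(0);P=P[np.argsort(P[:,0])]
    lo=P[:2][np.argsort(P[:2,1])];hi=P[2:][np.argsort(P[2:,1])];d=(hi-lo).mean(0)
    R=onplane(n,r,z)[:,:2];e=max((R[1]-R[0],R[2]-R[1]),key=np.linalg.norm);e=e*np.sign(e[0])
    print(n,m.round(),'c',C,'yaw',np.degrees(np.arctan2(d[1],d[0])),'sides',np.linalg.norm(hi-lo,axis=1),'rect',R.mean(0),np.degrees(np.arctan2(e[1],e[0])));return a
a0=info('top',t0,(440,191,475,243),175,.030);a1=info('top',t,(440,191,475,243),175,.042)
b0=info('side',s0,(364,153,410,176),215,.0265);b1=info('side',s,(364,148,412,174),215,.0385)
P=onplane('top',a1,.042);q=proj('side',P);idx=[int(np.argmin(np.hypot(*(b1-x).T))) for x in q]
print(idx,tri(a1,b1[idx])[0],tri(a1,b1[idx])[0].mean(0))
E
```

```text
0.8512350463317634 14.25
16.3
top [57. 54. 53. 49.] c [ 0.4845 -0.3694] yaw 8.624982653922444 sides [0.0981 0.0981] rect [ 0.4843 -0.3687] 8.422300746096552
top [57. 56. 56. 48.] c [ 0.4847 -0.3694] yaw 8.670733475255297 sides [0.0977 0.0977] rect [ 0.4844 -0.3687] 8.490396253578352
side [96. 93. 87. 72.] c [ 0.4863 -0.3701] yaw 8.916139145134032 sides [0.0981 0.0987] rect [ 0.4862 -0.368 ] 8.749902344244466
side [148.  82.  81.  63.] c [ 0.4865 -0.3696] yaw 8.307595273697022 sides [0.0973 0.098 ] rect [ 0.4867 -0.368 ] 8.409880533738434
[0, 3, 2, 1] [[ 0.4403 -0.3965  0.0381]
 [ 0.5313 -0.3439  0.0393]
 [ 0.4347 -0.3593  0.0379]
 [ 0.537  -0.3822  0.0374]] [ 0.4858 -0.3705  0.0382]
```

View pics/g4s.png

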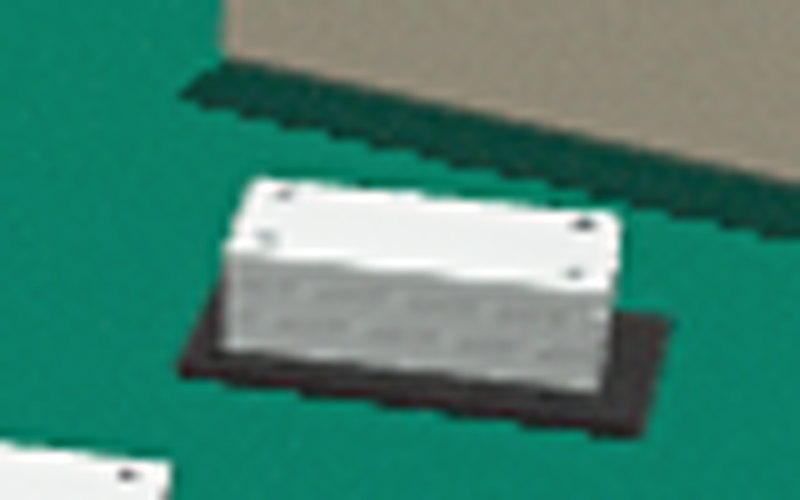

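View pics/g4t.png

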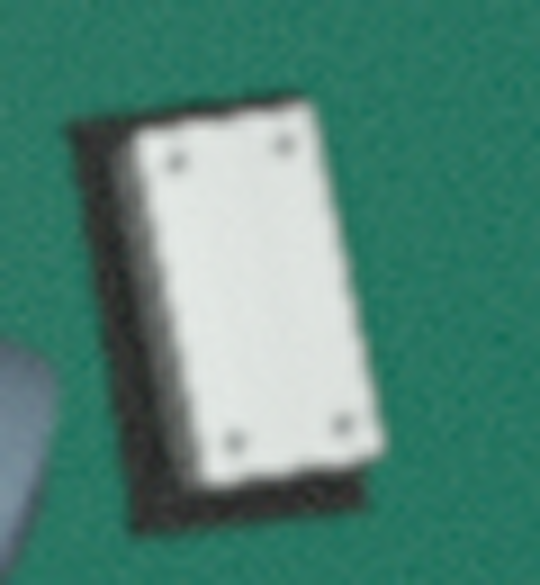

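Placed: the top-view centre matches the former top plate within 0.3 mm and 0.05°, and it sits about 12 mm higher by triangulation. Next I'll measure the scanner.

```bash
python3 - <<'E'
from h import *
np.set_printoptions(precision=4,suppress=True)
t=np.load('g4.npz')['t'];s=np.load('g4.npz')['s'];t0=np.load('top0.npz')['p']
s=np.load('side0.npz')['p']
a=cv2.resize(s[120:300,170:310,::-1],None,fx=3.3,fy=3.3,interpolation=cv2.INTER_CUBIC);cv2.imwrite('pics/ss.png',a)
a=cv2.resize(s[150:250,215:290,::-1],None,fx=6,fy=6,interpolation=cv2.INTER_CUBIC);cv2.imwrite('pics/ss2.png',a)
# base edges in top view: fit lines to contour pts
u0,v0,u1,v1=195,95,315,220;up=6
im=cv2.resize(t0[v0:v1,u0:u1],None,fx=up,fy=up,interpolation=cv2.INTER_CUBIC)
hsv=cv2.cvtColor(im,cv2.COLOR_RGB2HSV)
m=((hsv[:,:,1]<70)&(hsv[:,:,2]>105)).astype(np.uint8)
cs,_=cv2.findContours(m,cv2.RETR_EXTERNAL,cv2.CHAIN_APPROX_NONE);c=max(cs,key=cv2.contourArea)[:,0,:].astype(float)
def fit(p,q,z):  # points near segment p-q (mask px)
    p,q=map(np.float64,(p,q));d=(q-p)/np.linalg.norm(q-p);r=c-p;al=r@d;L=np.linalg.norm(q-p);of=r@[-d[1],d[0]]
    k=(al>.12*L)&(al<.88*L)&(abs(of)<8);W=onplane('top',(c[k]+.5)/up-.5+[u0,v0],z)[:,:2].astype(np.float32)
    vx,vy,x,y=cv2.fitLine(W,cv2.DIST_HUBER,0,.001,.001).ravel();e=(W-[x,y])@[-vy,vx];print('n',k.sum(),'rms mm',e.std()*1e3,'ang',np.degrees(np.arctan2(vy,vx)));return np.array([x,y]),np.array([vx,vy])
def X(l,m):
    k=np.linalg.solve(np.c_[l[1],-m[1]],m[0]-l[0]);return l[0]+k[0]*l[1]
for nm,q,z in(('base',[(475,255),(650,572),(403,708),(238,402)],.012),('lamp',[(375,62),(432,185),(165,322),(98,200)],.306)):
    L=[fit(q[i],q[(i+1)%4],z) for i in range(4)]
    K=np.array([X(L[i-1],L[i]) for i in range(4)]);print(nm,K,'ctr',K.mean(0),'sides',[np.linalg.norm(K[i]-K[(i+1)%4]) for i in range(4)])
    print('px',proj('top',np.c_[K,[z]*4]),'side px',proj('side',np.c_[K,[z]*4]))
E
```

```text
n 242 rms mm 0.29334116 ang 28.041664
n 189 rms mm 0.25254834 ang -61.885952
n 233 rms mm 0.2546768 ang 28.101206
n 131 rms mm 2.2000284 ang -56.7463
base [[0.7576 0.2058]
 [0.5778 0.1101]
 [0.5065 0.2437]
 [0.6741 0.3332]] ctr [0.629  0.2232] sides [np.float32(0.20371914), np.float32(0.15145501), np.float32(0.190077), np.float32(0.15228206)]
px [[273.5633 136.0557]
 [303.3917 190.5135]
 [261.2729 213.2862]
 [233.8456 161.6933]] side px [[211.7218 241.853 ]
 [297.7742 237.6245]
 [301.2162 279.5498]
 [208.8488 284.9036]]
n 70 rms mm 0.16690463 ang 27.760197
n 133 rms mm 0.2744911 ang -62.2148
n 19 rms mm 0.079564296 ang 28.76983
n 12 rms mm 1.9870185e-05 ang -62.8755
lamp [[0.7575 0.2152]
 [0.6996 0.1847]
 [0.6375 0.3026]
 [0.6962 0.3348]] ctr [0.6977 0.2593] sides [np.float32(0.065453604), np.float32(0.13320826), np.float32(0.06701319), np.float32(0.13439736)]
px [[256.7196 103.5986]
 [268.5513 125.4517]
 [221.4461 149.8893]
 [209.169  127.3738]] side px [[191.9495 125.2806]
 [224.8378 124.4497]
 [216.5497 150.7028]
 [177.3483 152.146 ]]
```

View pics/ss.png

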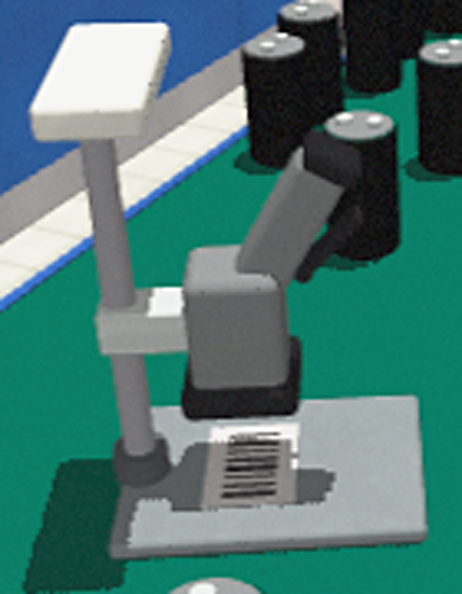

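View pics/ss2.png

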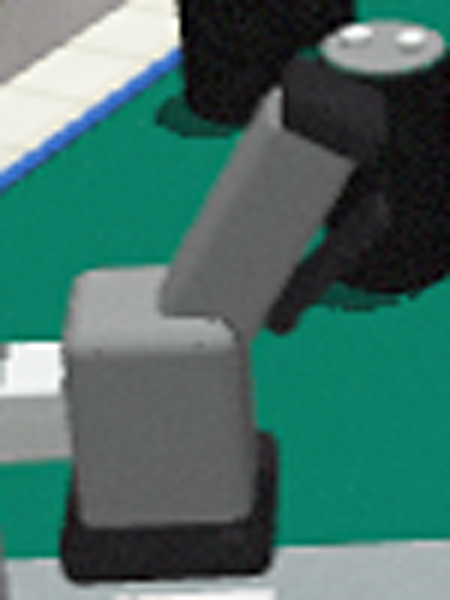

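```bash
cat >> h.py <<'E'
def grip_frame(o,yaw):
    c,s=np.cos(np.radians(yaw)),np.sin(np.radians(yaw));S=np.array([[c,-s,0],[s,c,0],[0,0,1]])
    a=np.radians(30);G=np.array([[np.cos(a),0,-np.sin(a)],[0,1,0],[np.sin(a),0,np.cos(a)]])
    return S,S@G,np.array([o[0],o[1],0])+S@[.040,0,.150]
E
cat > ov.py <<'E'
from h import *
def overlay(o,yaw,t,s,tag):
    S,G,g=grip_frame(o,yaw)
    def boxpts(x0,x1,y,z0,z1): return np.array([[x,yy,z] for z in(z0,z1) for x,yy in((x0,-y),(x1,-y),(x1,y),(x0,y))])
    shapes=[(g+boxpts(-.017,.017,.015,.03,.096)@G.T,(0,255,255)),(g+boxpts(-.021,.015,.018,.096,.112)@G.T,(0,0,255)),(np.array([o[0],o[1],0])+boxpts(-.065,.135,.075,0,.012)@S.T,(255,0,0)),(np.array([o[0],o[1],0])+boxpts(.082,.142,.065,.284,.306)@S.T,(255,0,255)),(np.array([o[0],o[1],0])+boxpts(.02,.08,.028,.073,.170)@S.T,(0,255,0))]
    for n,im,(u0,v0,u1,v1),f in(('top',t,(200,95,310,220),4.7),('side',s,(170,115,310,295),3.3)):
        v=cv2.resize(im[v0:v1,u0:u1,::-1],None,fx=f,fy=f,interpolation=cv2.INTER_CUBIC)
        for P,col in shapes:
            q=np.int32((proj(n,P)-[u0,v0]+.5)*f)
            for i in range(4):
                for a,b in((i,(i+1)%4),(i+4,(i+1)%4+4),(i,i+4)): cv2.line(v,tuple(map(int,q[a])),tuple(map(int,q[b])),col,1)
        cv2.imwrite(f'pics/ov_{n}{tag}.png',v)
E
python3 - <<'E'
from ov import *
np.set_printoptions(precision=4,suppress=True)
t0=np.load('top0.npz')['p'];s=np.load('side0.npz')['p']
u0,v0,u1,v1=195,95,315,220;up=6
hsv=cv2.cvtColor(cv2.resize(t0[v0:v1,u0:u1],None,fx=up,fy=up,interpolation=cv2.INTER_CUBIC),cv2.COLOR_RGB2HSV)
m=((hsv[:,:,1]<70)&(hsv[:,:,2]>105)).astype(np.uint8)
cs,_=cv2.findContours(m,cv2.RETR_EXTERNAL,cv2.CHAIN_APPROX_NONE);c=max(cs,key=cv2.contourArea)[:,0,:].astype(float)
k=(c[:,0]>412)&(c[:,0]<465)&(c[:,1]<300)&(c[:,1]>250);W=onplane('top',(c[k]+.5)/up-.5+[u0,v0],.012)[:,:2]
th=np.radians(28.07);e=np.array([np.cos(th),np.sin(th)]);n=np.array([-e[1],e[0]])
print(k.sum(),'far edge along e',(W@e).mean(),(W@e).std(),'near',np.array([.54215,.1769])@e)
r=np.array([.5778,.1101])@n;l=np.array([.5065,.2437])@n;print('right,left',r,l)
far=(W@e).mean();near=np.array([.54215,.1769])@e
cx=((far-.001-.1)+(near+.0025+.1))/2;cy=((r+.0015+.075)+(l-.0005-.075))/2
print('len',far-near,'wid',l-r,'candidates',far-.101,near+.1025)
o=(cx-.035)*e+cy*n;print('origin',o)
np.save('stand.npy',np.r_[o,28.07])
overlay(o,28.07,t0,s,'0')
S,G,g=grip_frame(o,28.07);sq=g+G@[-.007,0,.065];print('squeeze',sq,'dir',-G[:,2],'r',np.hypot(*sq[:2]))
E
```

```text
52 far edge along e 0.7634511197515829 0.00028377513877220087 near 0.5616190042572538
right,left -0.1747344454619011 -0.02329915327418075
len 0.2018321154943291 wid 0.15143529218772034 candidates 0.6624511197515829 0.6641190042572538
origin [0.6007 0.2087]
squeeze [0.602  0.2094 0.2028] dir [ 0.4412  0.2353 -0.866 ] r 0.6373825151469796
```

View pics/ov_top0.png

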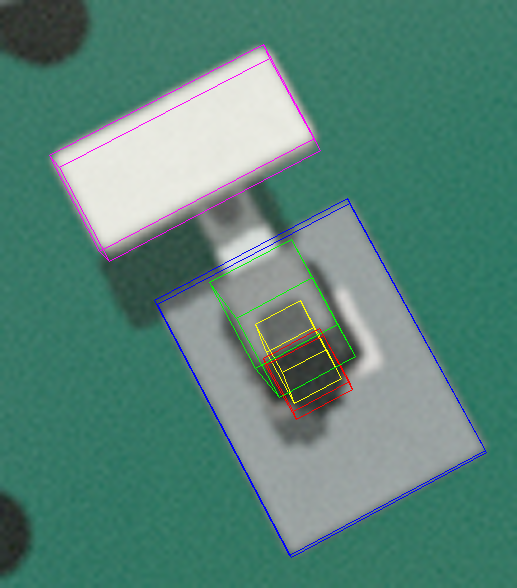

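View pics/ov_side0.png

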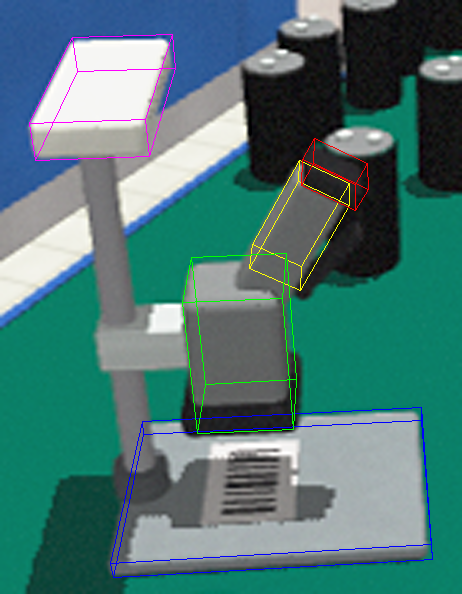

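The stand model (28.1° yaw, origin about (0.601, 0.209)) lines up with the base, lamp and grip in both views within 1–2 px. Now I'll check reach and move to the pre-approach.

```bash
cat > sq.py <<'E'
from h import *
from scipy.spatial.transform import Rotation as Ro
st=np.load('stand.npy');S,G,g=grip_frame(st[:2],st[2])
def ori(sgn): 
    zt=-G[:,2];yt=sgn*G[:,0];return Ro.from_matrix(np.c_[np.cross(yt,zt),yt,zt]).as_euler('xyz',degrees=True).tolist()
def tcp(x,z,y=0.): return (g+G@[x,y,z-.0187]).tolist()
E
python3 - <<'E'
from plant import *
from sq import *
np.set_printoptions(precision=2,suppress=True)
print('now',np.array(current_joint_positions()))
for sg in(1,-1):
    for zz in(.065,.175,.215):
        q=solve_ik(tcp(-.006,zz),ori(sg));print(sg,zz,np.array(tcp(-.006,zz)),np.array(ori(sg)),None if q is None else np.array(q))
E
```

```text
now [-28.59 -17.99 118.53  -0.01  79.53  53.48]
1 0.065 [0.61 0.21 0.19] [150.     0.   118.07] [  4.74   1.87 111.43  17.88  40.16 -34.33]
1 0.175 [0.56 0.19 0.28] [150.     0.   118.07] [  2.01 -12.18 114.01  16.21  51.9  -33.12]
1 0.215 [0.54 0.18 0.32] [150.     0.   118.07] [  0.86 -16.79 114.12  15.91  56.53 -32.94]
-1 0.065 [0.61 0.21 0.19] [-150.      0.    -61.93] [  4.74   1.87 111.43  17.88  40.16 145.67]
-1 0.175 [0.56 0.19 0.28] [-150.      0.    -61.93] [  2.01 -12.18 114.01  16.21  51.9  146.88]
-1 0.215 [0.54 0.18 0.32] [-150.      0.    -61.93] [  0.86 -16.79 114.12  15.91  56.53 147.06]
```

```bash
python3 - <<'E'
from plant import *
from sq import *
np.set_printoptions(precision=4,suppress=True)
command_gripper(1.0)
move_ptp(tcp(-.006,.205),ori(1));print(current_time(),current_ee_pos(),tcp(-.006,.205))
move_l(tcp(-.006,.140),0.12)
print(current_time(),current_contact_force())
s,_=snapshot('side');t,_=snapshot('top');np.savez('g5.npz',s=s,t=t)
a=cv2.resize(s[60:280,170:370,::-1],None,fx=2.7,fy=2.7,interpolation=cv2.INTER_CUBIC);cv2.imwrite('pics/g5s.png',a)
cv2.imwrite('pics/g5t.png',cv2.resize(t[80:260,180:420,::-1],None,fx=3,fy=3))
E
```

```text
18.0417 [0.5492 0.1809 0.3081] [0.54925598790063, 0.1812561176021822, 0.3083405327250409]
18.7333 [0.4196 0.325  0.2511]
```

View pics/g5s.png

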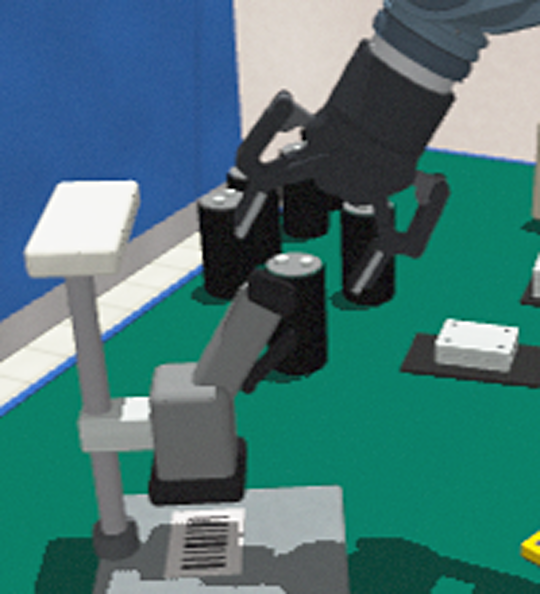

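View pics/g5t.png

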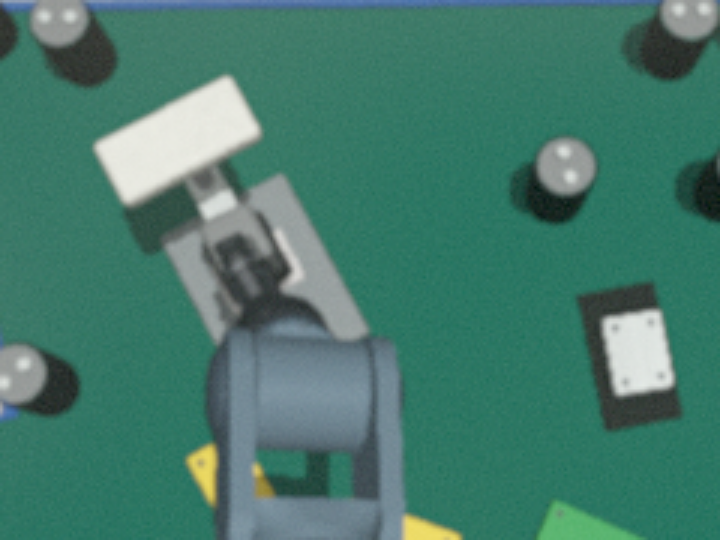

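The side view shows the open fingers at (250,215) and (370,270) straddling the line of the grip, with the butt at (272,293). I'll insert with force checks, then close in small steps.

```bash
python3 - <<'E'
from plant import *
from sq import *
np.set_printoptions(precision=2,suppress=True)
ff=lambda: G.T@(np.array(current_contact_force()))
f0=ff()
for z in(.120,.100,.085,.075,.067):
    move_l(tcp(-.006,z),0.08);f=ff()-f0;print(z,f)
    if np.abs(f).max()>6: print('contact');break
for op in(.80,.74,.70,.66):
    command_gripper(op);print(op,current_opening(),ff()-f0,current_time())
    if np.abs(ff()-f0).max()>12: break
print(G.T@(np.array(current_ee_pos())-g))
s,_=snapshot('side');np.savez('g6.npz',s=s,f0=f0)
a=cv2.resize(s[60:280,170:370,::-1],None,fx=2.7,fy=2.7,interpolation=cv2.INTER_CUBIC);cv2.imwrite('pics/g6s.png',a)
E
```

```text
0.12 [-0.34  0.63  0.8 ]
0.1 [-0.41  0.72 -0.19]
0.085 [ 0.36  0.59 -0.44]
0.075 [-0.46  1.33  0.2 ]
0.067 [0.12 1.07 0.41]
0.8 0.8032631459446863 [-0.32  0.8   0.26] 20.8167
0.74 0.7381532614468557 [-1.27  0.54 -0.06] 21.0417
0.7 0.6965359065581376 [-4.15  0.58  2.29] 21.2583
0.66 0.6586021097417223 [-3.9   0.88  3.73] 21.475
[-0.01  0.    0.05]
```

View pics/g6s.png

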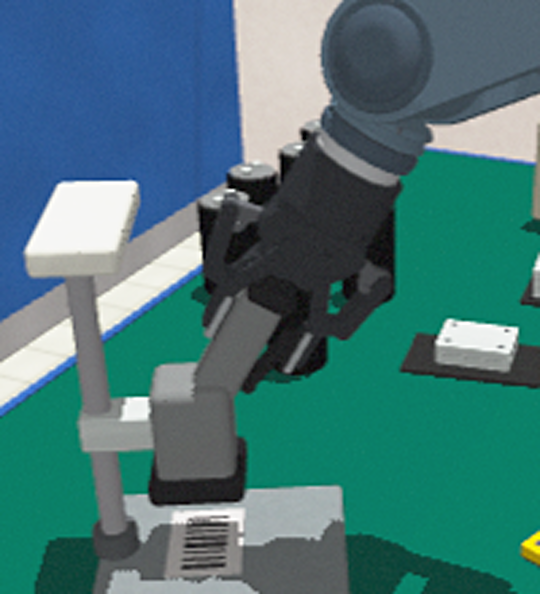

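```bash
cat > close.py <<'E'
from plant import *
from sq import *
np.set_printoptions(precision=2,suppress=True)
f0=np.load('g6.npz')['f0'];ff=lambda: G.T@(np.array(current_contact_force()))-f0
def run(ops,x):
    for op in ops:
        command_gripper(op);f=ff();a=current_opening();print(op,round(a,4),f,round(current_time(),2),'x',round(x*1e3,2))
        for k in range(4):
            if abs(f[0]+1)<9: break
            x+=.0005*np.sign(f[0]);move_l(tcp(x,.067),0.02);f=ff();print('  shift',round(x*1e3,2),f,round(current_opening(),4))
        if abs(f).max()>45: print('STOP');break
        if a-op>.03: print('stalled');break
    return x
E
python3 - <<'E'
from close import *
x=run((.62,.59,.57,.555,.54,.53,.52,.51,.50),-.006)
np.save('x.npy',x)
s,_=snapshot('side');a=cv2.resize(s[140:220,220:320,::-1],None,fx=6,fy=6,interpolation=cv2.INTER_CUBIC);cv2.imwrite('pics/g7s.png',a);print(current_time())
E
```

```text
0.62 0.6253 [-2.74  1.02  6.06] 21.74 x -6.0
0.59 0.5904 [-1.93  1.04  6.91] 21.96 x -6.0
0.57 0.5703 [0.46 1.91 5.95] 22.18 x -6.0
0.555 0.5585 [0.68 1.37 6.  ] 22.39 x -6.0
0.54 0.5403 [1.5  2.32 7.88] 22.61 x -6.0
0.53 0.5372 [2.92 1.71 6.81] 22.82 x -6.0
0.52 0.5215 [2.81 2.47 7.18] 23.04 x -6.0
0.51 0.5145 [2.64 1.96 7.76] 23.26 x -6.0
0.5 0.5051 [4.9 2.2 8.3] 23.48 x -6.0
23.525
```

View pics/g7s.png

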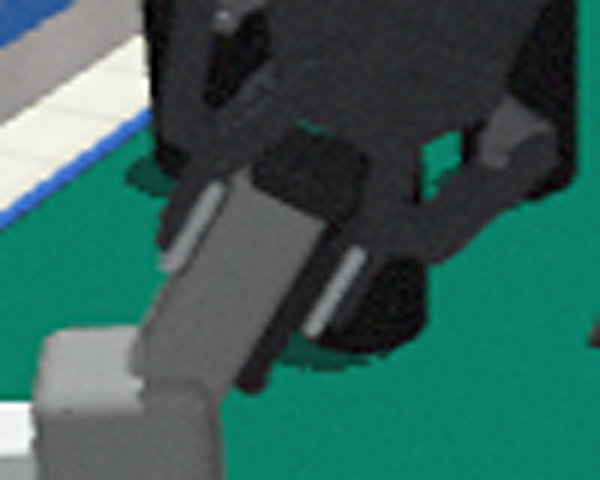

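```bash
python3 - <<'E'
from close import *
x=run((.49,.48,.47,.46,.45,.44,.43),float(np.load('x.npy')))
np.save('x.npy',x);print(current_time())
s,_=snapshot('side');a=cv2.resize(s[140:220,220:320,::-1],None,fx=6,fy=6,interpolation=cv2.INTER_CUBIC);cv2.imwrite('pics/g8s.png',a);print(current_time(),current_opening(),ff())
E
```

```text
0.49 0.5032 [5.95 1.88 7.82] 23.74 x -6.0
0.48 0.4988 [5.94 2.22 9.06] 23.96 x -6.0
0.47 0.5023 [6.72 3.21 8.44] 24.18 x -6.0
stalled
24.175
24.225 0.5008577595960488 [6.95 3.22 8.34]
```

View pics/g8s.png

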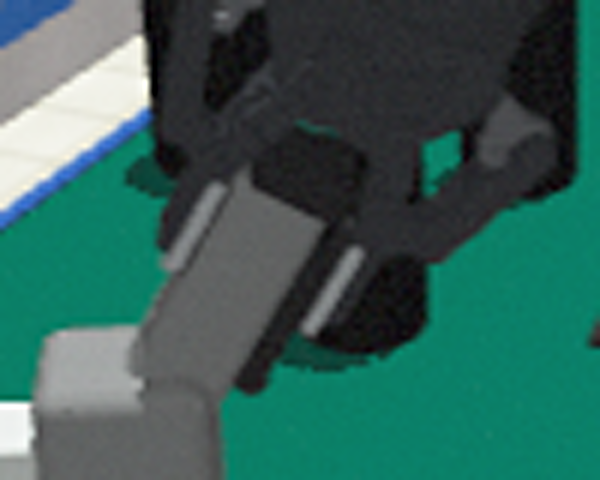

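The fingers stall at 0.50 opening (about 44 mm), and the side view shows the blade lying parallel against the grip. The side force is only 7 N. I'll finish with a firm squeeze, then let go.

```bash
python3 - <<'E'
from close import *
x=float(np.load('x.npy'))
command_gripper(.35);a=current_opening();print(a,ff(),current_time())
wait(.45 if a<.492 else .2);print(current_opening(),ff(),current_time())
command_gripper(1.0);print(current_opening(),ff(),current_time())
move_l(tcp(x,.205),0.15);print(current_time(),ff())
move_ptp([.40,.0,.30],[180,0,8])
print(current_time())
s,sd=snapshot('side');t,td=snapshot('top');np.savez('g9.npz',s=s,t=t)
cv2.imwrite('pics/g9s.png',s[:,:,::-1]);cv2.imwrite('pics/g9t.png',t[:,:,::-1])
a=cv2.resize(s[140:220,220:320,::-1],None,fx=6,fy=6,interpolation=cv2.INTER_CUBIC);cv2.imwrite('pics/g9z.png',a)
t0=np.load('top0.npz')['p'];d=cv2.absdiff(t,t0).max(2);cv2.imwrite('pics/g9d.png',d*3)
a,m,r,c=spots(t,(440,191,475,243),175);P=onplane('top',a,.042);print(m,P.mean(0),onplane('top',r,.042).mean(0))
a,m,r,c=spots(t,(376,178,408,216),175);P=onplane('top',a,.03);print(m,P.mean(0),'short before .5518 -.1693')
E
```

```text
0.49777247554633774 [6.64 2.79 8.48] 24.4417
0.4952972348125382 [7.32 3.07 9.  ] 24.6417
0.9998847333752802 [-0.69  2.03 -0.83] 25.1417
26.2083 [-0.51  0.91 -0.43]
27.725
[58. 55. 53. 49.] [ 0.48 -0.37  0.04] [ 0.48 -0.37  0.04]
[53. 51. 51. 49.] [ 0.55 -0.17  0.03] short before .5518 -.1693
```

View pics/g9z.png

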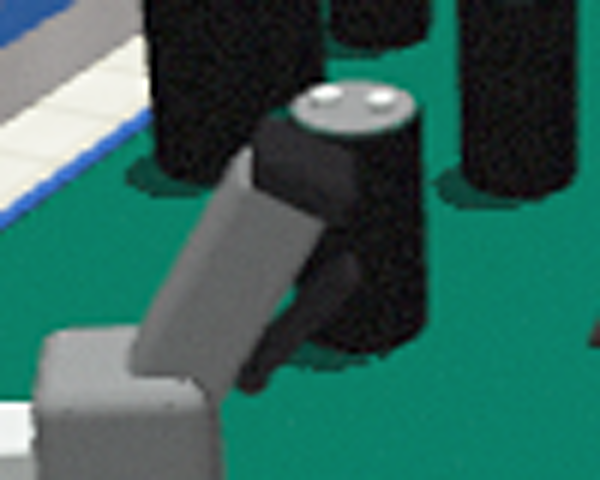

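View pics/g9s.png

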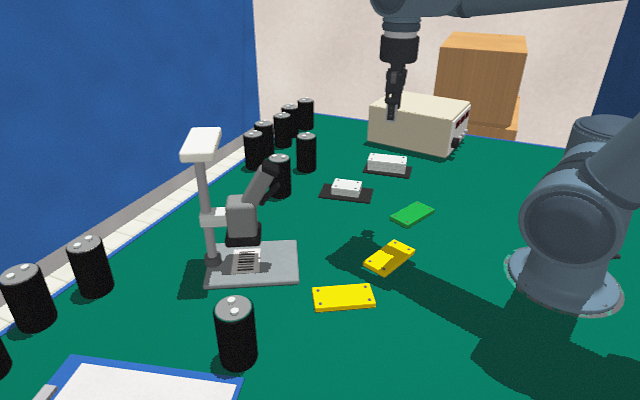

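View pics/g9d.png

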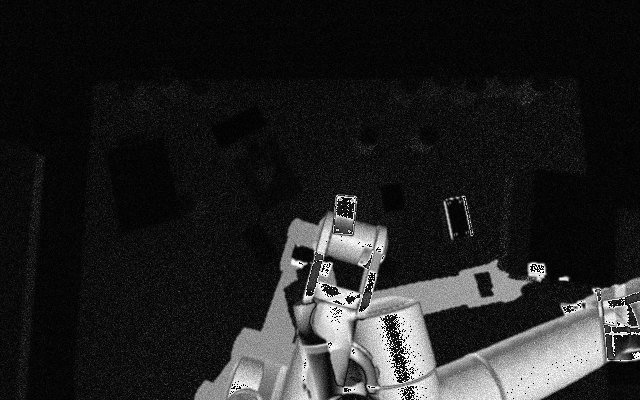

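After letting go, the blade is back out: its free end is at zoom (350,265), as at the start. The image difference shows only the arm, its shadow and the moved plate, so the capacitors and the short pile have not moved. I'm handing in.

```bash
python3 - <<'E'
from plant import *
print(current_contact_force(),current_time()); sign_off()
E
```

```text
[-0.94438412  0.37474897  0.417881  ] 27.825
the job is handed in; nothing more can be done
```

The loose plate is on top of the long pile and released, the scanner trigger was then squeezed and let out, and the job was handed in at 27.8 s.

**Plate:**
- I gripped it across its width and set it down with a guarded descent. Contact came at the expected height, at about 7.6 N.
- After release, its centre in the top view was within 0.3 mm and 0.05° of where the pile's former top plate had been. By triangulation the top was about 12 mm higher.
- The side camera gave a noisier yaw, differing by about 0.6°, but it also showed the edges flush. I took the bottom plate's flushness only from how the side view looks.

**Trigger:**
- The fingers stalled at about 0.50 opening (roughly 44 mm) however far I told them to close. The net side force was only about 7 N, so the blade was hard against the grip.
- There is no direct reading of the trigger angle, so fully home is inferred from the stall and the force balance.
- It was held for nearly 1 s in all, somewhat longer than the half second asked, because I paused to check it was home. After opening, the picture shows it back out.

**Bystanders:** the before/after top-view difference shows no movement of the short pile, the capacitors or the stand. The two cameras disagreed by 2–3 mm in height, which is about the stated calibration error. At hand-in the arm was clear of everything and the tool read about 1 N.

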